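# Snap the retaining ring onto the bare bearing spindle

## Robot

A 6-joint arm with a two-finger parallel gripper is mounted at the origin on the work surface. World frame = base frame: x ahead of the robot, y to its left, z up, the work surface at z = 0. Lengths are in mm, angles in rad, forces in N, time in s.
With the tool pointing down it reaches from about 300 to 850 mm from the base axis. Payload 4.2 kg.
Tool frame: the origin (TCP) lies midway between the tips of the shut fingers; the grasp point (between the pads) lies 19 mm behind it; z points along the fingers, y is the line along which they close (so a half turn about z gives the same grasp; the last joint's range is limited). The gripper opens to 91 mm and grips with 3 to 60 N. Pads are 32 mm wide; open, the fingers measure 118 mm over their backs; the gripper's body (76 mm by 178 mm) begins 60 mm behind the grasp point.
Start: joints at [-1.328, 0.32, 1.565, -0, 1.257, -0.02], TCP at [149.379, -555.274, 213.976] pointing down, gripper open.
Joint ranges: [-3.11, 3.11], [-0.84, 2.01], [0.21, 2.61], [-1.34, 4.49], [0.05, 2.63], [-2.56, 2.56]. Speed limits (rad/s): [2.57, 2.57, 3.14, 3.14, 3.14, 3.14].

## Interface

Orientations are given as a unit quaternion [w, x, y, z].
In Python, from workcell import observe, cams, manip gives the robot as it stands.
- The arm moves only by the shell command python3 -m handwheel 'ROWS' [FORCE]. ROWS is JSON, a list of rows, each an object with "xyz": the shift along the tool's x, y, z in m, a list of three; "delta_rot": the turn, a rotation vector about the tool's x, y, z in degrees, a list of three; "grip": the opening, from 0 (shut) to 1 (fully open). In form: [{"xyz": [x, y, z], "delta_rot": [wx, wy, wz], "grip": grip}, ...]. A call has 1 to 12 rows; each row is the pose to reach, as a shift and turn from the pose commanded when the call began, along the tool's axes at that moment; what a row does not reach only later rows make up. A row lasts 1/8 s, in which the tool goes at most 62.5 mm and 10.7 degrees, less where a joint would pass 70% of its speed; a pose out of reach is approached as far as the arm can. A call with a gripper value outside its range is refused whole. The fingers move at their own pace and stop on an object; FORCE is the grip in N (left out, the last holds). Time passes only in rows, so rows that repeat a pose let the fingers close. It gives the time, the measured TCP pose, the force, the opening and the grip force at its end, in the units of the state.
- observe(): the state, without advancing time (a new reading comes with each control period).
- cams.camera(name): name is "side" or "top" or "wrist"; returns a dict with "img" (420x560x3 uint8, red, green, blue), "range_z" (420x560 float32, mm along the optical axis (not along the pixel's ray), 0 where there is no reading), "fov_y" (degrees; the focal length in pixels is half the picture's height over the tangent of half this angle, whatever the lens; pixels are square), "cx", "cy" (the principal point, pixels), "T" (4x4, takes a point from camera to world coordinates); the wrist camera has in their place "mount" (4x4, takes a point from camera to tool coordinates, whose origin is the TCP and whose axes are the flange's). Camera axes: x right, y up, looking along -z (the intrinsics and any distortion apply to the point x, -y, -z); pixel columns grow to the right and rows downward; lengths in mm; the calibration is good to about 2 mm. A picture is of the moment at which its call begins: read the wrist's pose just before it.
- manip.sign_off(): hands the job in; it is judged then, once.
The state is a dict: "time_s": time; "q": joint angles; "dq": joint speeds; "joint_torque": joint torques, N m; "tool_pos": TCP position; "orientation": TCP orientation; "force": force on the tool from outside, world axes, zero at the start; "wrist_torque": the same for the moment, N m; "opening": opening from 0.0 (shut) to 1.0 (fully open); "finger_force": force on a finger pad.
Only numpy, scipy, OpenCV 4.12 (cv2) and the standard library are available. Lean on these libraries where they do the work, as an engineer would, in place of code of your own. Each camera call takes 0.05 s, during which the arm holds its last target. There are 200 camera calls.

## Task

One of the two bearing spindles on the bench has no retaining ring yet. Take the larger of the two loose snap rings by its two upright eyes, squeeze the eyes together to spread it, lower it spread over the bare spindle down to the bearing, and let go so that it closes into the groove and lies flat.

Things in the scene. Friction and masses are not known exactly. Their poses are not given: they have to be found in the camera images.
- clip: Larger loose snap ring, dark steel, 70 g: flat oval, 78 x 49 mm, bar 8 mm high, 5 mm wide; two sprung arms hinged at the back, crossing in front to two upright eyes. Opening 39 mm wide at rest; fully spread it clears a 60 mm circle about the centre. Origin: centre of the opening, underside; x to the eyes, z up (frame of one arm, turns 0.3 rad when spread). A 0.6 size copy is a bystander.
- clip_eyes (a point): Midpoint of the eyes at rest, 30 mm above the ring's underside, 44 mm ahead (ring x) of its centre; 50 mm ahead once spread. The eyes are upright plates with a dark hole, 15 mm long, 7 mm thick, tops 40 mm above the underside, side by side across the ring's y. Over their outer faces: 70 mm at rest, about 20 mm when squeezed to the stop, where they are parallel.
- clip_arm (a joint): Spread of the ring: angle between its arms in rad, 0 at rest, 0.6 at the stop. Squeezing the eyes together from outside spreads it; the spring closes it. It takes 5 N at first and 12 N fully spread; grip with 20 to 30 N to hold it at the stop. About 0.05 when closed in the groove, 0.25 if it only grips the spindle's head.
- spindle: The bare spindle, fixed, upright: grey foot 100 mm square, 14 mm high; bearing 64 mm across, its top 40 mm above the bench; above it the groove, 41 mm across, from 40 to 60 mm above the bench; then the steel head, 48 mm across, up to 72 mm. Origin: centre of the foot's underside, z up. An equal spindle nearby already wears its ring.
Not all that is in view belongs to the job. Leave any green look-alike of the clip alone.

How it is judged:
By the outcome, as a careful person would: the job done as asked, in the order asked, and still so for the second after the job is handed in, with the robot touching nothing.
It also fails if it takes over 42 s, if anything falls off the work surface, if the arm or the gripper's body presses on something with over 40 N, if the wrist force passes 120 N, or if a joint passes its speed limit or range.

## Working session

There is one attempt and no reset: what is moved stays moved. The work goes in short steps, Python scripts to look and compute and a shell command to move; the robot and the scene stay as the last step left them, time stands still between calls to the robot, and variables do not carry over. Pictures are saved under pics/ and viewed, at most 10 in all, crops included, and the job is handed in when it is done.

```bash
ls; mkdir -p pics
cat > h.py <<'E'
import numpy as np,cv2
from workcell import observe,cams,manip
from scipy.spatial.transform import Rotation as R
def toolT():
    s=observe();q=s["orientation"];T=np.eye(4)
    T[:3,:3]=R.from_quat([q[1],q[2],q[3],q[0]]).as_matrix();T[:3,3]=s["tool_pos"];return T
def grab(n):
    t=toolT() if n=="wrist" else None
    c=cams.camera(n)
    c["W"]=t@c["mount"] if n=="wrist" else c["T"]
    c["f"]=210/np.tan(np.radians(c["fov_y"]/2));return c
def cloud(c):
    v,u=np.mgrid[:420,:560];z=c["range_z"]
    P=np.stack([(u-c["cx"])/c["f"]*z,-(v-c["cy"])/c["f"]*z,-z],-1)
    P=P@c["W"][:3,:3].T+c["W"][:3,3];P[z<=0]=np.nan;return P
E
python3 - <<'E'
from h import *
s=observe();print({k:np.round(v,3).tolist() for k,v in s.items()})
ims=[]
for n in ["top","side","wrist"]:
    c=grab(n);np.save(f"pics/{n}0.npy",cloud(c));cv2.imwrite(f"pics/{n}0.png",c["img"][:,:,::-1]);print(n,[k for k in c],c["fov_y"],c["cx"],c["cy"],np.round(c["W"],2).tolist(),(c["range_z"]>0).mean())
E
```

```text
pics
{'time_s': 0.0, 'q': [-1.328, 0.32, 1.566, -0.0, 1.257, -0.02], 'dq': [0.001, -0.001, 0.0, 0.0, 0.001, 0.002], 'joint_torque': [-0.0, -41.246, -23.198, 0.073, 0.046, -0.0], 'tool_pos': [149.245, -554.757, 213.108], 'orientation': [-0.001, 0.991, 0.131, -0.0], 'force': [0.256, -0.149, 1.386], 'wrist_torque': [-0.034, 0.024, -0.013], 'finger_force': 0.0, 'opening': 1.003}
top ['img', 'range_z', 'fov_y', 'cx', 'cy', 'T', 'W', 'f'] 57.07670316298528 272.7430058524094 211.01766430537245 [[0.0, 1.0, -0.05, 394.64], [-1.0, 0.0, -0.01, -104.68], [-0.01, 0.05, 1.0, 1009.78], [0.0, 0.0, 0.0, 1.0]] 0.9960671768707483
side ['img', 'range_z', 'fov_y', 'cx', 'cy', 'T', 'W', 'f'] 56.77910150152794 275.10772737856456 208.1344339545728 [[-0.92, 0.27, -0.27, 184.63], [-0.38, -0.66, 0.64, 522.67], [-0.0, 0.7, 0.72, 699.28], [0.0, 0.0, 0.0, 1.0]] 0.995969387755102
wrist ['img', 'range_z', 'fov_y', 'cx', 'cy', 'mount', 'W', 'f'] 59.15053202077145 280.9650405496165 206.48684422566365 [[0.26, 0.92, 0.28, 228.54], [-0.97, 0.25, 0.07, -533.94], [-0.0, -0.29, 0.96, 383.12], [0.0, 0.0, 0.0, 1.0]] 0.9962117346938776
```

View pics/top0.png

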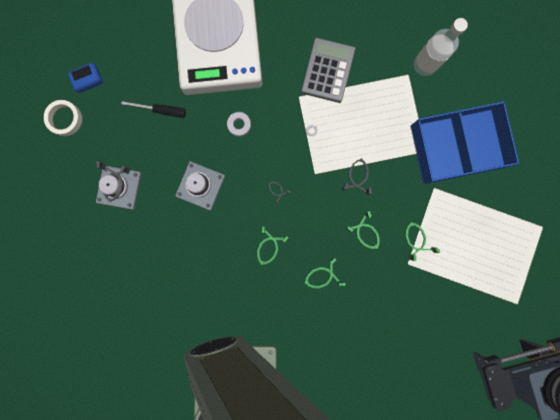

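View pics/side0.png

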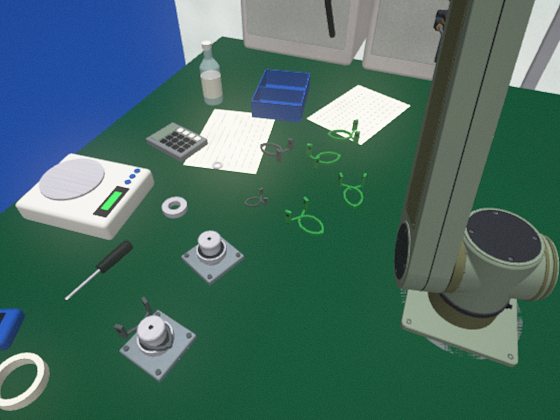

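The top view shows two dark rings. The large one is at (358,176), on the edge of the paper, and the small one at (279,189). The green look-alikes are at (270,246), (325,276), (367,232) and (420,240). The bare spindle is at (200,185), and the spindle that already wears its ring is at (115,185). The large dark ring fits the description, so I'll crop it and measure.

Run:
```python
from h import *
im=cv2.imread("pics/top0.png");P=np.load("pics/top0.npy")
cr=[cv2.resize(im[140:215,x:x+90],None,fx=4.3,fy=4.3,interpolation=cv2.INTER_CUBIC) for x in(320,160)]
cv2.imwrite("pics/crop1.png",np.hstack(cr))
for name in("top","side"):
    P=np.load(f"pics/{name}0.npy")
    Z=P[...,2]
    if name=="top": regs={"clip":(150,200,335,385),"small":(178,204,265,295),"sp":(155,215,170,230)}
    else: regs={"clip":(130,168,255,300),"sp":(225,285,175,245)}
    for k,(a,b,c,d) in regs.items():
        p=P[a:b,c:d].reshape(-1,3);p=p[~np.isnan(p[:,0])]
        for lo,hi in ((4,15),(25,50),(60,68),(68,80)):
            q=p[(p[:,2]>lo)&(p[:,2]<hi)]
            if len(q):print(name,k,lo,hi,len(q),np.round(q.mean(0),1),np.round(q.min(0),1),np.round(q.max(0),1))
# eyes clusters, top
P=np.load("pics/top0.npy")
m=np.zeros((420,560),np.uint8);m[150:200,335:385]=(P[150:200,335:385,2]>20)
n,l,s,c=cv2.connectedComponentsWithStats(m)
for i in range(1,n):print(s[i],c[i],np.round(np.median(P[l==i],0),1),np.round(P[l==i].mean(0),1))
P=np.load("pics/side0.npy")
m=np.zeros((420,560),np.uint8);m[130:168,255:300]=(P[130:168,255:300,2]>20)
n,l,s,c=cv2.connectedComponentsWithStats(m)
for i in range(1,n):print("side",s[i],c[i],np.round(P[l==i].mean(0),1),P[l==i].max(0))
```

```text
top clip 4 15 213 [ 543.7 -319.7    7.3] [ 480.5 -387.6    4. ] [ 609.7 -259.6   14.3]
top clip 25 50 45 [ 502.5 -313.9   37.3] [ 490.7 -344.    26.6] [ 516.9 -274.4   43.3]
top small 4 15 38 [ 501.5 -105.3    6. ] [ 469.9 -138.6    4. ] [522.4 -78.4  15. ]
top small 25 50 3 [ 490.7 -124.2   25.5] [ 476.2 -135.3   25.1] [ 499.2 -104.6   25.9]
top sp 4 15 745 [511.8  90.2  12.5] [443.9  20.7   4. ] [596.4 169.   15. ]
top sp 25 50 209 [507.9  84.2  38.9] [482.7  63.3  26.6] [546.8 126.1  44.7]
top sp 60 68 13 [507.3  85.7  65.5] [493.1  72.3  60.3] [532.  116.5  67.9]
top sp 68 80 290 [514.5  94.2  71.6] [491.9  71.2  68.1] [536.7 118.8  75.7]
side clip 4 15 131 [ 536.7 -317.4    7.1] [ 490.1 -347.1    4. ] [ 583.9 -273.1   14.2]
side clip 25 50 55 [ 502.1 -306.2   33.8] [ 490.2 -344.6   25.5] [ 514.6 -272.7   40.2]
side sp 4 15 925 [502.  111.8  12.6] [449.2  42.7   4. ] [575.6 158.3  15. ]
side sp 25 50 384 [503.4 108.2  38.4] [481.3  66.3  25.1] [544.4 128.3  49.7]
side sp 60 68 53 [501.9 109.6  63.9] [489.7  81.8  60.1] [527.7 119.9  67.9]
side sp 68 80 322 [512.2  96.8  71.4] [489.8  70.6  68. ] [536.2 119.1  74.2]
[343 184   5   7  21] [345.0952381  186.71428571] [ 507.9 -278.6   39.2] [ 508.9 -279.2   37.2]
[367 188   5   7  27] [368.77777778 191.33333333] [ 497.5 -338.8   38.5] [ 497.2 -339.1   35.9]
side [288 139   5   7  33] [290.09090909 141.81818182] [ 496.8 -337.9   31.2] [ 504.53686815 -334.78023521   40.15905914]
side [277 149   5   9  36] [278.91666667 152.88888889] [ 506.8 -277.5   31.8] [ 514.55190062 -272.70500393   39.9134301 ]
```

View pics/crop1.png

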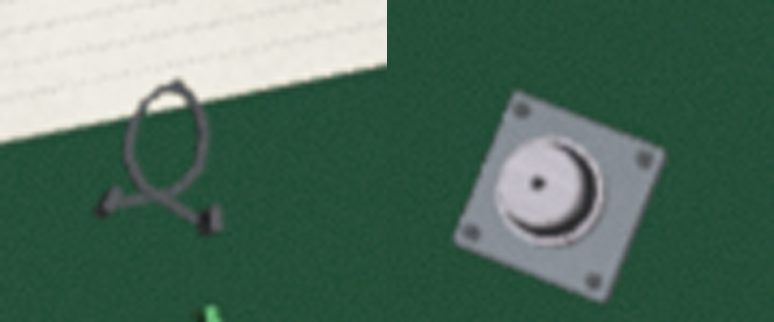

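The crop confirms the large dark ring: the oval is at about (165,140) with its two upright eyes at (108,205) and (208,220). The eye centres measure about 61 mm apart with tops at 40 mm, which matches the full size. The spindle head measures about 48 mm across at z≈72, with its centre near (513,95) mm.

```bash
cat >> h.py <<'E'
def delta(xyz,ydir):
    """shift (m, tool axes) and turn (deg, tool rotvec) to a tool-down pose with tool y along +-ydir"""
    T=toolT();A=T[:3,:3];y=np.array([*ydir,0.])/np.hypot(*ydir)
    best=None
    for s in(1,-1):
        B=np.stack([np.cross(s*y,[0,0,-1]),s*y,[0,0,-1]],1)
        r=R.from_matrix(A.T@B).as_rotvec(degrees=True)
        if best is None or np.linalg.norm(r)<np.linalg.norm(best):best=r
    print("at",np.round(T[:3,3],1),"shift",np.round(A.T@(np.array(xyz)-T[:3,3])/1000,4),"rot",np.round(best,1))
E
python3 -c "
from h import *
delta([502.5,-308.5,110],[.176,.984])"
```

```text
at [ 149.3 -554.9  213.3] shift [ 0.4051 -0.146   0.1035] rot [-0.1  0.  25.2]
```

```bash
python3 -m handwheel '[{"xyz":[0.05,-0.018,0.0],"delta_rot":[0,0,3],"grip":1},{"xyz":[0.1,-0.036,0.01],"delta_rot":[0,0,6],"grip":1},{"xyz":[0.15,-0.054,0.02],"delta_rot":[0,0,10],"grip":1},{"xyz":[0.2,-0.072,0.03],"delta_rot":[0,0,13],"grip":1},{"xyz":[0.25,-0.09,0.04],"delta_rot":[0,0,16],"grip":1},{"xyz":[0.3,-0.108,0.05],"delta_rot":[0,0,19],"grip":1},{"xyz":[0.35,-0.126,0.06],"delta_rot":[0,0,22],"grip":1},{"xyz":[0.38,-0.137,0.075],"delta_rot":[0,0,25.2],"grip":1},{"xyz":[0.405,-0.146,0.085],"delta_rot":[0,0,25.2],"grip":1},{"xyz":[0.405,-0.146,0.095],"delta_rot":[0,0,25.2],"grip":1},{"xyz":[0.405,-0.146,0.1035],"delta_rot":[0,0,25.2],"grip":1},{"xyz":[0.405,-0.146,0.1035],"delta_rot":[0,0,25.2],"grip":1}]'
python3 - <<'E'
from h import *
c=grab("wrist");P=cloud(c);np.save("pics/w1.npy",P);cv2.imwrite("pics/w1.png",c["img"][:,:,::-1])
print(np.round(observe()["q"],2))
near=(np.hypot(P[...,0]-515,P[...,1]+310)<90)
for m in [near&(P[...,2]>26)&(P[...,2]<48)]:
    n,l,s,ce=cv2.connectedComponentsWithStats(m.astype(np.uint8))
    for i in range(1,n):
        if s[i,4]>20:print(s[i],ce[i],np.round(np.median(P[l==i],0),1),np.round(np.nanmin(P[l==i],0),1),np.round(np.nanmax(P[l==i],0),1))
delta([502.5,-308.5,12],[.176,.984])
E
```

```text
time_s: 1.65
tool_pos: [501.3, -309.5, 109.7]
orientation: [-0.0, 0.996, -0.089, -0.001]
force: [-0.1, -0.5, 0.2]
opening: 0.999
finger_force: 0.0
[-0.57  0.42  1.68 -0.    1.04  1.18]
[230 198  16  28 268] [237.46268657 211.56716418] [ 511.4 -281.2   38.9] [ 502.  -286.4   26. ] [ 517.7 -274.7   41.6]
[317 199  16  27 272] [324.59191176 212.27573529] [ 500.4 -340.    38.8] [ 491.4 -344.2   26.2] [ 506.3 -336.    41. ]
[324 274  18  28 286] [332.48601399 287.55594406] [ 441.7 -337.4   38.6] [ 430.9 -343.2   26.4] [ 447.4 -332.1   40.6]
at [ 501.7 -309.7  110.3] shift [ 0.0006 -0.0013  0.0983] rot [-0.   0.  -0.1]
```

View pics/w1.png

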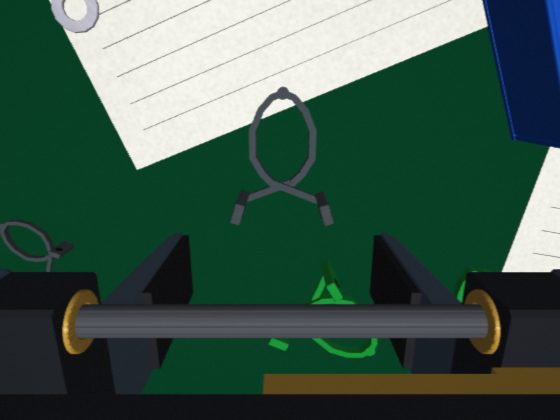

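The wrist view shows the large ring square to the gripper. Its eyes are at (237,212) and (325,212), centred between the fingers (cx=281). The green ring's nearest eye, at (332,287), is about 60 mm away on the robot side and clear of the fingers. I'll go down and squeeze.

```bash
python3 -m handwheel '[{"xyz":[0.002,0,0.03],"delta_rot":[0,0,0],"grip":1},{"xyz":[0.003,0,0.06],"delta_rot":[0,0,0],"grip":1},{"xyz":[0.003,0,0.08],"delta_rot":[0,0,0],"grip":1},{"xyz":[0.003,0,0.09],"delta_rot":[0,0,0],"grip":1},{"xyz":[0.003,0,0.097],"delta_rot":[0,0,0],"grip":1},{"xyz":[0.003,0,0.097],"delta_rot":[0,0,0],"grip":1},{"xyz":[0.003,0,0.097],"delta_rot":[0,0,0],"grip":0.6},{"xyz":[0.003,0,0.097],"delta_rot":[0,0,0],"grip":0.4},{"xyz":[0.003,0,0.097],"delta_rot":[0,0,0],"grip":0.1},{"xyz":[0.003,0,0.097],"delta_rot":[0,0,0],"grip":0.1},{"xyz":[0.003,0,0.097],"delta_rot":[0,0,0],"grip":0.1},{"xyz":[0.003,0,0.097],"delta_rot":[0,0,0],"grip":0.1}]' 26
python3 - <<'E'
from h import *
c=grab("wrist");P=cloud(c);np.save("pics/w2.npy",P);cv2.imwrite("pics/w2.png",c["img"][:,:,::-1])
s=observe();print(s["opening"],s["finger_force"],s["tool_pos"],s["force"])
E
```

```text
time_s: 3.2
tool_pos: [505.2, -308.6, 13.9]
orientation: [-0.001, 0.996, -0.089, -0.0]
force: [-1.3, 4.3, 6.4]
opening: 0.376
finger_force: 10.8
0.32902750452967516 11.27830718178302 [ 505.26663839 -308.60358455   13.92854806] [-1.31469602  4.52609277  5.09441985]
```

View pics/w2.png

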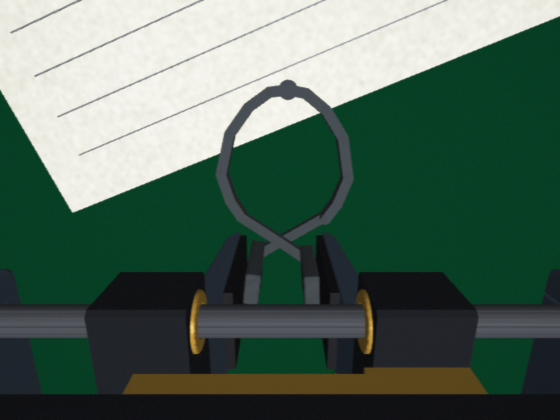

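The ring is spreading between the pads, with eyes at (253,265) and (310,265), and the fingers are still closing. I'll keep squeezing.

```bash
python3 -m handwheel '[{"xyz":[0,0,-0.001],"delta_rot":[0,0,0],"grip":0.05},{"xyz":[0,0,-0.001],"delta_rot":[0,0,0],"grip":0.05},{"xyz":[0,0,-0.001],"delta_rot":[0,0,0],"grip":0.05},{"xyz":[0,0,-0.001],"delta_rot":[0,0,0],"grip":0.05},{"xyz":[0,0,-0.001],"delta_rot":[0,0,0],"grip":0.05},{"xyz":[0,0,-0.001],"delta_rot":[0,0,0],"grip":0.05}]' 28
python3 -m handwheel '[{"xyz":[0,0,0],"delta_rot":[0,0,0],"grip":0.05},{"xyz":[0,0,0],"delta_rot":[0,0,0],"grip":0.05},{"xyz":[0,0,0],"delta_rot":[0,0,0],"grip":0.05}]' 28
```

```text
time_s: 4.0
tool_pos: [505.5, -309.6, 14.4]
orientation: [0.0, 0.996, -0.088, -0.0]
force: [0.5, 1.4, -1.2]
opening: 0.19
finger_force: 28.0
time_s: 4.38
tool_pos: [505.5, -309.6, 14.5]
orientation: [0.0, 0.996, -0.088, 0.0]
force: [0.0, 1.2, -0.5]
opening: 0.191
finger_force: 28.0
```

The eyes are at the stop: opening about 17 mm with 28 N. Now I'll lift and look.

```bash
python3 -m handwheel '[{"xyz":[0,0,-0.01],"delta_rot":[0,0,0],"grip":0.05},{"xyz":[0,0,-0.03],"delta_rot":[0,0,0],"grip":0.05},{"xyz":[0,0,-0.06],"delta_rot":[0,0,0],"grip":0.05},{"xyz":[0,0,-0.09],"delta_rot":[0,0,0],"grip":0.05},{"xyz":[0,0,-0.11],"delta_rot":[0,0,0],"grip":0.05},{"xyz":[0,0,-0.12],"delta_rot":[0,0,0],"grip":0.05},{"xyz":[0,0,-0.12],"delta_rot":[0,0,0],"grip":0.05},{"xyz":[0,0,-0.12],"delta_rot":[0,0,0],"grip":0.05}]'
python3 - <<'E'
from h import *
c=grab("wrist");W=cloud(c);cv2.imwrite("pics/w3.png",c["img"][:,:,::-1])
T=toolT();P=(W-T[:3,3])@T[:3,:3]   # tool frame
m=(P[...,2]<60)&(P[...,0]>0)&(np.abs(P[...,1])<60)&(np.mgrid[:420,:560][0]<262)
q=P[m];np.save("pics/w3.npy",P)
print(len(q),np.round(q.min(0),1),np.round(q.max(0),1))
for x0 in range(0,130,10):
    s=q[(q[:,0]>=x0)&(q[:,0]<x0+10)]
    if len(s):
        for sg in(1,-1):
            t=s[s[:,1]*sg>0]
            if len(t):print(x0,sg,len(t),"y",np.round(np.percentile(t[:,1],[5,50,95]),1),"z",np.round(np.percentile(t[:,2],[10,50,90]),1))
E
```

```text
time_s: 5.38
tool_pos: [504.9, -309.3, 133.5]
orientation: [-0.0, 0.996, -0.088, -0.001]
force: [-0.4, 1.1, -1.1]
opening: 0.189
finger_force: 28.0
7336 [  0.3 -34.7 -33.6] [89.5 39.3 16.1]
0 1 420 y [0.9 4.8 8.8] z [-8.6  5.4 11. ]
0 -1 354 y [-8.2 -4.3 -0.7] z [-10.3   0.7   7.2]
10 1 977 y [ 8.7 13.8 20.1] z [-28.5 -10.6  11.4]
10 -1 936 y [-18.2 -12.7  -6.4] z [-28.5 -11.5   7.2]
20 1 346 y [19.9 26.9 32.1] z [ 6.3  9.  12.9]
20 -1 335 y [-27.9 -22.6 -16. ] z [5.8 6.8 9.2]
30 1 294 y [29.5 32.6 36.3] z [ 6.2  7.1 11.5]
30 -1 288 y [-32.2 -28.4 -25.2] z [ 6.1  7.  11.4]
40 1 273 y [33.  35.5 38.4] z [ 6.1  7.1 11.2]
40 -1 269 y [-34.  -31.  -28.5] z [ 6.   7.  10.9]
50 1 273 y [31.3 34.  37. ] z [ 6.1  7.  10.1]
50 -1 262 y [-33.3 -30.  -26.9] z [6.  7.  8.7]
60 1 292 y [27.  31.  34.5] z [6.2 7.1 8.7]
60 -1 288 y [-29.8 -26.4 -22.5] z [6.  6.9 8.4]
70 1 375 y [17.2 23.8 29.1] z [6.1 7.  8.1]
70 -1 365 y [-24.6 -18.7 -12.2] z [6.1 6.9 7.9]
80 1 611 y [ 1.1  8.  18.8] z [6.1 7.  7.9]
80 -1 378 y [-15.   -7.1  -0.7] z [6.  7.  7.9]
```

View pics/w3.png

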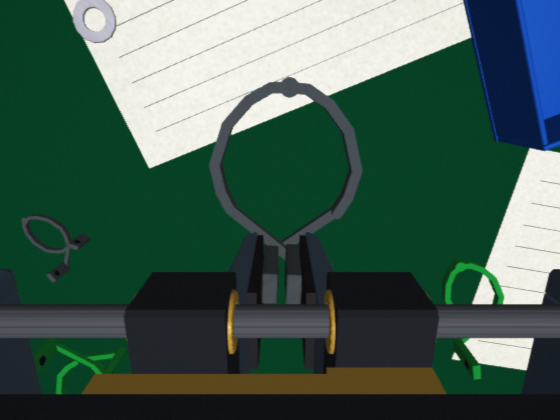

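The ring hangs level: its top is at tool z≈7 on both sides and along its length, and it is fully spread around (286,165). Next I'll find the largest free circle in the tool frame and measure the spindle head.

Run:
```python
from h import *
P=np.load("pics/w3.npy");m=(P[...,2]<14)&(P[...,2]>4)&(P[...,0]>2)&(np.abs(P[...,1])<60)
q=P[m]
g=np.full((220,220),255,np.uint8)  # 0.5mm cells: x 0..110, y -55..55
ij=np.round(np.c_[q[:,0]/.5,(q[:,1]+55)/.5]).astype(int);g[ij[:,0].clip(0,219),ij[:,1].clip(0,219)]=0
g=cv2.erode(g,np.ones((3,3),np.uint8))
d=cv2.distanceTransform(g,cv2.DIST_L2,5);d[:60]=0;d[140:]=0;d[:,:70]=0;d[:,150:]=0
_,mx,_,loc=cv2.minMaxLoc(d);print("centre tool x,y",loc[1]*.5,loc[0]*.5-55,"r",mx*.5+.5)
for n in("top","side"):
    P=np.load(f"pics/{n}0.npy");k=(np.hypot(P[...,0]-513,P[...,1]-95)<40)&(P[...,2]>69.5)
    c,r=cv2.minEnclosingCircle(P[k][:,:2].astype(np.float32));print(n,c,r,P[k].mean(0))
delta([513.5-50,97,175],[0.176,.984])
```

```text
centre tool x,y 47.5 2.5 r 30.158143997192383
top (514.6910400390625, 94.36682891845703) 23.87902069091797 [514.54395834  94.08691012  71.81801886]
side (513.2799072265625, 96.41764068603516) 23.68400764465332 [512.40566673  96.45086615  71.59327865]
at [ 504.9 -309.2  133.4] shift [-0.1124 -0.3926 -0.0411] rot [-0.   0.1 -0. ]
```

```bash
python3 -m handwheel '[{"xyz":[-0.006,-0.02,0],"delta_rot":[0,0,0],"grip":0.05},{"xyz":[-0.016,-0.06,0],"delta_rot":[0,0,0],"grip":0.05},{"xyz":[-0.028,-0.105,0],"delta_rot":[0,0,0],"grip":0.05},{"xyz":[-0.041,-0.15,0],"delta_rot":[0,0,0],"grip":0.05},{"xyz":[-0.053,-0.195,0],"delta_rot":[0,0,0],"grip":0.05},{"xyz":[-0.065,-0.24,0],"delta_rot":[0,0,0],"grip":0.05},{"xyz":[-0.077,-0.285,0],"delta_rot":[0,0,0],"grip":0.05},{"xyz":[-0.09,-0.33,0],"delta_rot":[0,0,0],"grip":0.05},{"xyz":[-0.1,-0.37,0],"delta_rot":[0,0,0],"grip":0.05},{"xyz":[-0.107,-0.393,0],"delta_rot":[0,0,0],"grip":0.05},{"xyz":[-0.1095,-0.4025,0],"delta_rot":[0,0,0],"grip":0.05},{"xyz":[-0.1095,-0.4025,0],"delta_rot":[0,0,0],"grip":0.05}]'
python3 -m handwheel '[{"xyz":[0,0,0],"delta_rot":[0,0,0],"grip":0.05},{"xyz":[0,0,0],"delta_rot":[0,0,0],"grip":0.05}]'
cat > chk.py <<'E'
from h import *
import sys
c=grab("wrist");W=cloud(c);cv2.imwrite(f"pics/{sys.argv[1]}.png",c["img"][:,:,::-1])
T=toolT();P=(W-T[:3,3])@T[:3,:3]
m=(P[...,2]<14)&(P[...,2]>4)&(P[...,0]>2)&(np.abs(P[...,1])<60)&(np.hypot(P[...,0]-47.5,P[...,1]-2.5)>27.5);q=P[m]
g=np.full((220,220),255,np.uint8);ij=np.round(np.c_[q[:,0]/.5,(q[:,1]+55)/.5]).astype(int)
g[ij[:,0].clip(0,219),ij[:,1].clip(0,219)]=0;g=cv2.erode(g,np.ones((3,3),np.uint8))
d=cv2.distanceTransform(g,cv2.DIST_L2,5);d[:60]=0;d[140:]=0;d[:,:70]=0;d[:,150:]=0
_,mx,_,loc=cv2.minMaxLoc(d);print("ring tool x,y",loc[1]*.5,loc[0]*.5-55,"r",mx*.5+.5,"z",np.median(q[:,2]))
h=(np.abs(W[...,2]-72)<3)&(np.hypot(W[...,0]-514,W[...,1]-95)<32)
p=P[h];k,r=cv2.minEnclosingCircle(p[:,:2].astype(np.float32));print("head tool",k,r,len(p),"mean",p.mean(0),"world z",np.median(W[h][:,2]))
s=observe();print(s["tool_pos"],s["force"],s["opening"])
E
python3 chk.py w4
```

```text
time_s: 6.92
tool_pos: [468.0, 106.3, 134.2]
orientation: [0.0, 0.996, -0.088, -0.0]
force: [-0.5, -0.9, -1.2]
opening: 0.19
finger_force: 28.0
time_s: 7.18
tool_pos: [468.7, 105.1, 134.4]
orientation: [0.0, 0.996, -0.089, -0.0]
force: [-0.4, -0.3, -1.2]
opening: 0.187
finger_force: 28.0
ring tool x,y 47.5 2.5 r 30.36279296875 z 7.151629606470286
head tool (46.926734924316406, 1.5049691200256348) 23.865373611450195 4323 mean [47.51491798  1.59402103 63.2788212 ] world z 71.14013374519001
[468.67883065 105.16566382 134.39512001] [ 0.70809096  0.81884474 -1.14205577] 0.19129568256262283
```

View pics/w4.png

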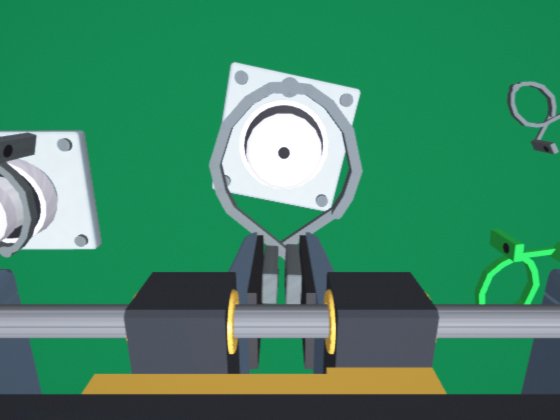

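The wrist view shows the head at (284,150) inside the ring (286,165), with the ringed spindle well clear on the left at (10,200). In the tool frame the head is off the ring centre by about (-0.3,-1.0) mm. I'll correct that, lower the ring and check again partway down.

```bash
python3 -m handwheel '[{"xyz":[0,-0.001,0.01],"delta_rot":[0,0,0],"grip":0.05},{"xyz":[0,-0.001,0.025],"delta_rot":[0,0,0],"grip":0.05},{"xyz":[0,-0.001,0.035],"delta_rot":[0,0,0],"grip":0.05},{"xyz":[0,-0.001,0.04],"delta_rot":[0,0,0],"grip":0.05},{"xyz":[0,-0.001,0.04],"delta_rot":[0,0,0],"grip":0.05}]'
python3 chk.py w5
```

```text
time_s: 7.85
tool_pos: [468.7, 106.8, 94.1]
orientation: [0.0, 0.996, -0.088, -0.0]
force: [-0.1, -0.5, -0.3]
opening: 0.19
finger_force: 28.0
ring tool x,y 47.0 2.5 r 30.265893936157227 z 7.6069010523427965
head tool (46.8669319152832, 3.559704065322876) 23.92655372619629 6134 mean [47.80628027  3.38623753 23.41991024] world z 71.10545029610006
[468.96734845 106.89020114  94.4732127 ] [ 0.19896849  0.59281957 -1.18860485] 0.18725560784344236
```

```bash
python3 -m handwheel '[{"xyz":[0.0003,0.0007,0.005],"delta_rot":[0,0,0],"grip":0.05},{"xyz":[0.0003,0.0007,0.013],"delta_rot":[0,0,0],"grip":0.05},{"xyz":[0.0003,0.0007,0.021],"delta_rot":[0,0,0],"grip":0.05},{"xyz":[0.0003,0.0007,0.029],"delta_rot":[0,0,0],"grip":0.05},{"xyz":[0.0003,0.0007,0.035],"delta_rot":[0,0,0],"grip":0.05},{"xyz":[0.0003,0.0007,0.037],"delta_rot":[0,0,0],"grip":0.05},{"xyz":[0.0003,0.0007,0.037],"delta_rot":[0,0,0],"grip":0.05}]'
python3 chk.py w6
```

```text
time_s: 8.78
tool_pos: [469.0, 106.1, 57.3]
orientation: [0.0, 0.996, -0.088, -0.0]
force: [0.0, -0.3, -0.5]
opening: 0.191
finger_force: 28.0
ring tool x,y 47.5 2.5 r 30.158143997192383 z 7.33475666667464
head tool (42.19671630859375, 3.6733412742614746) 28.150320053100586 9059 mean [ 47.44731231   2.89251799 -13.58413189] world z 71.12994891370016
[469.08779557 106.15221718  57.50819981] [ 0.946236   -0.40910127 -0.06105829] 0.18979767342877285
```

View pics/w6.png

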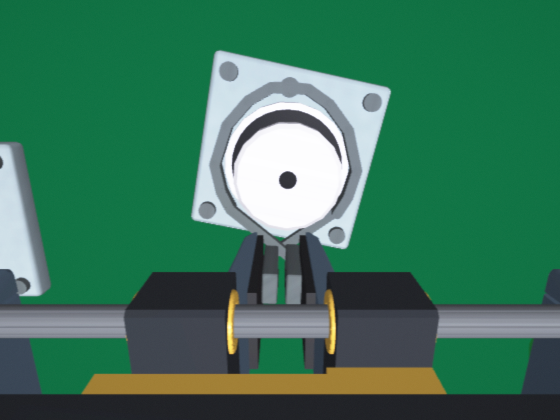

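The ring surrounds the head (centre (288,180)), concentric to within 1 mm and about 2 mm above the bearing. I'll settle it onto the bearing, then open.

```bash
python3 -m handwheel '[{"xyz":[0,0,0.001],"delta_rot":[0,0,0],"grip":0.05},{"xyz":[0,0,0.002],"delta_rot":[0,0,0],"grip":0.05},{"xyz":[0,0,0.002],"delta_rot":[0,0,0],"grip":0.05},{"xyz":[0,0,0.002],"delta_rot":[0,0,0],"grip":0.3},{"xyz":[0,0,0.002],"delta_rot":[0,0,0],"grip":0.45},{"xyz":[0,0,0.002],"delta_rot":[0,0,0],"grip":0.6},{"xyz":[0,0,0.002],"delta_rot":[0,0,0],"grip":0.8},{"xyz":[0,0,0.002],"delta_rot":[0,0,0],"grip":1},{"xyz":[0,0,0.002],"delta_rot":[0,0,0],"grip":1},{"xyz":[0,0,0.002],"delta_rot":[0,0,0],"grip":1},{"xyz":[0,0,0.002],"delta_rot":[0,0,0],"grip":1},{"xyz":[0,0,0.002],"delta_rot":[0,0,0],"grip":1}]'
python3 - <<'E'
from h import *
c=grab("wrist");W=cloud(c);cv2.imwrite("pics/w7.png",c["img"][:,:,::-1]);s=observe();print(s["opening"],s["finger_force"],s["force"])
E
```

```text
time_s: 10.32
tool_pos: [468.9, 106.2, 55.4]
orientation: [0.0, 0.996, -0.088, 0.0]
force: [-0.3, -0.8, -0.7]
opening: 0.999
finger_force: 0.0
0.9979701474401794 0.0 [ 1.02273901  0.50189025 -0.36256733]
```

View pics/w7.png

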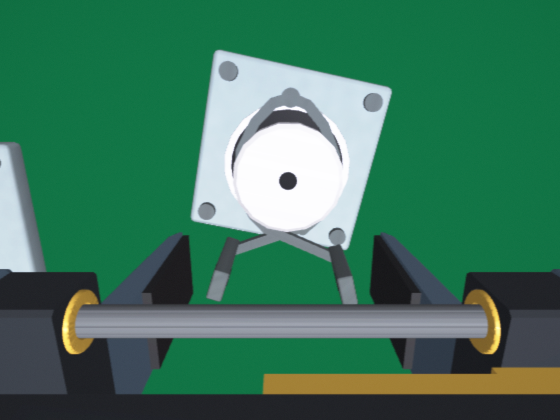

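The ring has closed into the groove, with its eyes spread at (222,270) and (343,275) and the pads clear of them. I'll retreat straight up, then check how it lies.

```bash
python3 -m handwheel '[{"xyz":[0,0,-0.01],"delta_rot":[0,0,0],"grip":1},{"xyz":[0,0,-0.03],"delta_rot":[0,0,0],"grip":1},{"xyz":[0,0,-0.06],"delta_rot":[0,0,0],"grip":1},{"xyz":[0,0,-0.09],"delta_rot":[0,0,0],"grip":1},{"xyz":[0,0,-0.12],"delta_rot":[0,0,0],"grip":1},{"xyz":[0,0,-0.14],"delta_rot":[0,0,0],"grip":1},{"xyz":[-0.02,0,-0.14],"delta_rot":[0,0,0],"grip":1},{"xyz":[-0.04,0,-0.14],"delta_rot":[0,0,0],"grip":1},{"xyz":[-0.04,0,-0.14],"delta_rot":[0,0,0],"grip":1},{"xyz":[-0.04,0,-0.14],"delta_rot":[0,0,0],"grip":1}]'
python3 - <<'E'
from h import *
c=grab("wrist");W=cloud(c);s=grab("side")["img"][:,:,::-1]
im=c["img"][:,:,::-1]
cv2.imwrite("pics/w8.png",np.hstack([cv2.resize(im,(420,315)),cv2.resize(s[200:290,160:260],(350,315),interpolation=cv2.INTER_CUBIC)]))
ux=np.array([.985,-.175]);uy=np.array([-.175,-.985]);d=W[...,:2]-[514,95.4];a=d@ux;b=d@uy
k=(c["img"].max(2)<140)&(W[...,2]>44)&(W[...,2]<54)&(np.hypot(a,b)>22)&(np.hypot(a,b)<46)
for n,m in(("back",a>20),("left",(b<-10)&(abs(a)<18)),("right",(b>10)&(abs(a)<18)),("front",a<-20)):
    if (k&m).any():print(n,(k&m).sum(),np.round(np.percentile(W[k&m][:,2],[10,50,90]),1))
e=(W[...,2]>70)&(W[...,2]<86)&(a<-32)&(a>-65)&(abs(b)<50)
n,l,st,ce=cv2.connectedComponentsWithStats(e.astype(np.uint8))
for i in range(1,n):
    if st[i,4]>10:print(st[i],"a",np.median(a[l==i]),"b",b[l==i].min(),b[l==i].max(),"z",np.percentile(W[l==i][:,2],[50,90]))
E
```

```text
time_s: 11.62
tool_pos: [429.3, 113.2, 195.1]
orientation: [0.0, 0.996, -0.088, -0.0]
force: [-0.1, -0.3, 0.3]
opening: 1.006
finger_force: 0.0
back 5 [44.8 47.8 49.1]
left 2 [48.4 48.5 48.5]
front 6 [45.4 46.2 47.6]
[238 138  14  22 199] a -44.91617321201679 b -36.01728455201657 -25.834401417682873 z [79.38102913 80.32311916]
[312 141  13  22 201] a -47.05186726845303 b 21.589114403757304 31.004818664529527 z [79.87202607 80.86297418]
```

View pics/w8.png

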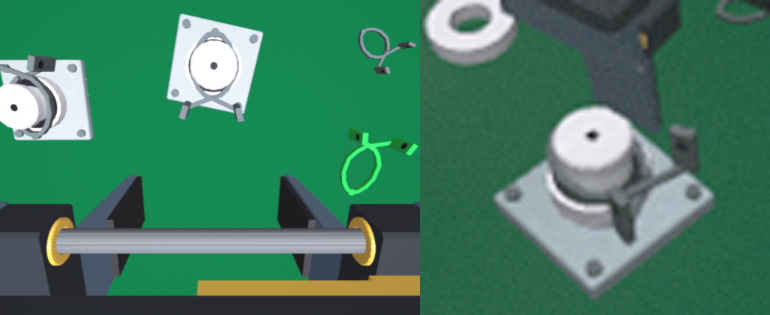

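The ring sits around the spindle at (213,70) in the wrist half of the picture. Its eye tops are at z≈80 mm, which is 40 mm above the bearing top, so the ring lies flat. The eyes span 67 mm over their outer faces, so it has closed in the groove. The gripper is clear.

```bash
python3 -c "
from workcell import manip
print(manip.sign_off())"
```

```text
the job is handed in; nothing more can be done
None
```

The larger snap ring is closed in the bare spindle's groove and lies flat on the bearing; the arm was clear of it, and I handed the job in at about 12 s.

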